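Unpin the check weight, lift it out with tongs and hold it over the letter scale

ROBOT

A 6-joint arm with a two-finger parallel gripper is mounted at the origin on a cart in front of the work surface, level with it; the furniture and walls round the work are solid. World frame = base frame: x ahead of the robot, y to its left, z up, the work surface at z = 0. Lengths are in mm, angles in rad, forces in N, time in s.
With the tool pointing down it reaches from about 350 to 975 mm from the base axis. Payload 7.1 kg.
Tool frame: the origin (TCP) lies midway between the tips of the shut fingers; the grasp point (between the pads) lies ctrl.grip_point_offset behind it (ctrl.grip_point_offset is the distance from the TCP to the grasp point, in mm); z points along the fingers, y is the line along which they close (so a half turn about z gives the same grasp; the last joint's range is limited). The gripper opens to 88 mm and grips with 3 to 60 N. Pads are 20 mm wide; open, the fingers measure 115 mm over their backs; the gripper's body (75 mm by 178 mm) begins 61 mm behind the grasp point.
Start: joints at [-1.32, 0.423, 1.63, -0, 1.089, -0.019], TCP at [166.605, -602.368, 185.375] pointing down, gripper open.
Joint ranges: [-3, 3], [-0.9, 2.11], [0.09, 2.58], [-1.31, 4.45], [0.11, 2.69], [-2.54, 2.54]. Speed limits (rad/s): [2.39, 2.39, 3.01, 3.14, 3.14, 3.14].

INTERFACE

Orientations are given as a rotation vector (axis times angle).
In Python, from workcell import ctrl gives the robot as it stands.
- The arm moves only by the tool apply_moves, never from a script. Its argument "targets" is a list of rows, each an object of numbers: "tx", "ty", "tz": the shift along the world's x, y, z in m; "spin": the turn about the world's z in degrees. In form: [{"tx": .., "ty": .., "tz": .., "spin": ..}, ...]. A call has exactly 8 rows; each row is the pose to reach, as a shift and turn from the pose commanded when the call began; what a row does not reach only later rows make up. A row lasts 1/10 s, in which the tool goes at most 50 mm and 8.59 degrees, less where a joint would pass 70% of its speed; a pose out of reach is approached as far as the arm can. A call with a gripper value outside its range is refused whole. "gripper" is the closure, from -1 (fully open) to 1 (shut), set as the call begins (left out, the last holds). The fingers move at their own pace and stop on an object; the grip force is fixed at half the most. Time passes only in rows, so rows that repeat a pose let the fingers close, or fill a call up. It gives the time, the measured TCP pose, the force, the opening and the grip force at its end, in the units of the state.
- ctrl.get_obs(): the state, without advancing time (a new reading comes with each control period).
- ctrl.get_image(name): name is "side" or "top"; returns the picture (384x512x3 uint8, red, green, blue); there is no depth.
- ctrl.get_calibration(name): a dict with "fov_y" (degrees; the focal length in pixels is half the picture's height over the tangent of half this angle, whatever the lens; pixels are square), "cx", "cy" (the principal point, pixels), "dist" ([k1, k2, p1, p2, k3] as OpenCV has them; the pictures are not rectified), "rvec" (rotation vector, rad) and "tvec" (3), from world to camera coordinates, as OpenCV has them. Camera axes: x right, y down, z forward; pixel columns grow to the right and rows downward; lengths in mm; the calibration is good to about 2 mm. A picture is of the moment at which its call begins. get_calibration takes no time and is no camera call.
- ctrl.close_job(): hands the job in; it is judged then, once.
Trained networks look in the newest picture that a camera, given by its name, has taken for a name from the list of things; names that differ only in an ending like _2 or _b are one class to them, and where a whole thing is asked for, a point or a joint stands for the part that bears it (a point fixed in the world has none). Each returns a list of dicts, best first, with "score" (0 to 1); they miss things now and then, are a little off and sometimes report something else, mostly with a low value. They report only what shows in the picture. A call takes as long as a camera call.
- ctrl.outline_of(name, camera): "pixels" (384x512 bool, what is visible of it) and "box" ([left, top, right, bottom] in pixels, round what is visible of it).
- ctrl.pinpoint(name, camera): "uv" ([column, row] in pixels: a listed point, or the origin of a listed thing).
The state is a dict: "t": time; "qpos": joint angles; "qvel": joint speeds; "joint_torque": joint torques, N m; "ee_pos": TCP position; "orientation": TCP orientation; "ft_force": force on the tool from outside, world axes, zero at the start; "moment": the same for the moment, N m; "width": finger opening in mm; "grasp_force": force on a finger pad.
Only numpy, scipy, OpenCV 4.12 (cv2) and the standard library are available. Lean on these libraries where they do the work, as an engineer would, in place of code of your own. Each camera call takes 0.05 s, during which the arm holds its last target. There are 200 camera calls.

TASK

The letter scale is due for its check. Draw the retaining pin fully out of the carrier's two lugs and lay it in the open notches at the carrier's side, then take the tongs from their stand, close them round the neck of the check weight and lift it out without dropping it; only the tongs may touch the weight, never the gripper. Finish while still holding: keep the weight in the tongs, upright and still, about 4 cm above the middle of the scale's pan, with the pin left in its notches and the other things on the desk undisturbed.

Things in the scene. Friction and masses are not known exactly. Their poses are not given: they have to be found in the camera images.
- carrier: Fixed weight carrier, 94x56 mm foot, black block 58x56 mm, 22 mm high. Origin: underside, under the weight's centre. Round seat for the weight, floor z=8 mm, 33 mm wide. Two upright lugs (6 mm thick, outer faces y=+-24, inner +-18, top z=81 mm) with 10 mm bores on the line x=0, z=68 along y; the pin lies in both, over the weight. Two U notches for the pin at x=-46 mm. x, y level, z up
- notch (a point): Where the parked pin's origin lies: middle between the two open-topped notches, 46 mm from the carrier's centre on its -x side, 30 mm above the desk. Axes as the carrier's: pin lies along y, dropped in from above. Notched ears span y=+-(14 to 20) mm, tops z=40 mm above the desk; notch 11 mm wide at its floor (z=26), 17 mm at the top
- pin: Loose steel retaining pin, 30 g, 8 mm thick, along its own y axis. Shaft from y=-30 to 25 mm, collar 14 mm wide at y=25 to 28, black knob 16 mm across, 20 mm long at y=38 to 58 (middle y=48). Starts in the lugs, y along the carrier's y, origin over the weight, 67 mm above the desk; it must go 54 mm along its +y to leave the lugs. Nothing but a loose fit holds it
- pin_knob (a point): Middle of the pin's black knob: the place to grip it, from above across the knob (fingers either side along the carrier's x)
- weight: Loose steel check weight, 0.16 to 0.24 kg, 53 mm high, upright. Origin: centre of its underside. Body 30 mm across up to z=30, neck 10 mm across from z=33 to 42, knob 18 mm across z=44 to 50. Starts in the carrier's seat, underside 8 mm above the desk
- tongs: Loose steel tongs, 80 g, 154 mm tall, standing tips down in the stand. Origin: middle between the tips, at their underside; z up to the bow, arms open and close along y, 14 mm wide along x. Free: tips 38 mm apart, 56 mm over the outside; arms hinge at z=144 mm. Squeezed shut on a 10 mm neck the arms stand parallel. Tips 4 mm thick, with V ends that hook under the weight's knob
- tongs_grip (a point): Middle between the tongs' black ribbed grips (52 mm long, 15 mm wide, z=72 to 124 mm), 112 mm above the tips, 42 mm below the bow's top. Outer width over the grips: free, 40 mm here and 44 mm 20 mm lower; 33 mm all along when shut on the weight's neck. At 41 mm of opening the tongs are carried open (tips about 33 mm apart); springs push back with 4 N free to 10 N shut; squeeze with 30 to 50 N
- tip_left (a point): In the V of the tip of the arm on the tongs' +y side, on mid-thickness of the tip
- tip_right (a point): In the V of the tip of the arm on the tongs' -y side, on mid-thickness of the tip
- stand: Fixed dark wooden block 40x82x48 mm; slot 20x62 mm, its floor 10 mm above the desk, in which the tongs stand (tongs' y along the stand's y). Lift the tongs straight up by 45 mm to clear it. Origin: centre of its underside
- scale: Fixed white letter scale 130x130x38 mm, display on its -x edge. Origin: centre of its underside
- pan (a point): Centre of the top of the scale's steel pan (90x124 mm), 38 mm above the desk; z up
- monitor: Obstacle, does not move: big black monitor left of and beyond the carrier. Origin: under its stand, x away from the robot. Foot plate 11 mm high, x=-136 to 114, y=+-168 mm; column x=-68 to -18, y=+-46, up to z=430; screen x=65 to 132, y=+-392, z=107 to 507 mm. Fold the arm in before swinging past the column, and pass the screen's right end on the robot's side
- tape_roll: Bystander: loose roll of tape, 49 mm across, 19 mm high, lying flat. Origin: centre of its underside
- sticky_block: Bystander: loose block of yellow notes, 77x77x15 mm. Origin: centre of its underside
- mug: Bystander: loose blue mug on the desk beyond the scale, 92 mm wide, 127 mm over the handle, 95 mm high. Origin: centre of its underside

How it is judged:
By the outcome, as a careful person would: the job done as asked, in the order asked, and still so for the second after the job is handed in, while the arm keeps its last pose, push and grip.
It also fails if it takes over 59 s, if anything falls off the work surface, if the arm or the gripper's body presses on something with over 40 N, if the wrist force passes 120 N, or if a joint passes its speed limit or range.

## Working session

There is one attempt and no reset: what is moved stays moved. The work goes in short steps, Python scripts to look and compute and a tool call to move; the robot and the scene stay as the last step left them, time stands still between calls to the robot, and variables do not carry over. Pictures are saved under pics/ and viewed, at most 10 in all, crops included, and the job is handed in when it is done.

Besides the shell and the picture viewer there is one more tool, called after "Call:" by a JSON object that holds its "name" and its "arguments", one argument or row to a line. apply_moves: Moves the arm, as the interface text tells. Its arguments: {"type":"object","properties":{"targets":{"type":"array"},"gripper":{"type":"number"}},"required":["targets"]}

```bash
mkdir -p pics
cat > h.py <<'E'
import numpy as np, cv2
from workcell import ctrl
def cal(n):
    c=ctrl.get_calibration(n); f=192/np.tan(np.radians(c['fov_y'])/2)
    K=np.array([[f,0,c['cx']],[0,f,c['cy']],[0,0,1.]]); R=cv2.Rodrigues(np.array(c['rvec'],float))[0]
    return K,np.array(c['dist'],float),R,np.array(c['tvec'],float).ravel()
def ray(n,uv):
    K,d,R,t=cal(n); p=cv2.undistortPoints(np.array([[uv]],float),K,d)[0,0]
    v=R.T@np.array([p[0],p[1],1]); return -R.T@t, v/np.linalg.norm(v)
def atz(n,uv,z):
    o,v=ray(n,uv); return o+v*(z-o[2])/v[2]
def tri(uvs):
    A=np.zeros((3,3));b=np.zeros(3);L=[]
    for n,uv in uvs:
        o,v=ray(n,uv);P=np.eye(3)-np.outer(v,v);A+=P;b+=P@o;L.append((o,P))
    x=np.linalg.solve(A,b); return x,[np.linalg.norm(P@(x-o)) for o,P in L]
def proj(n,X):
    K,d,R,t=cal(n); return cv2.projectPoints(np.array(X,float).reshape(-1,1,3),cv2.Rodrigues(R)[0],t,K,d)[0][:,0]
def save(n,f):
    im=ctrl.get_image(n); cv2.imwrite('pics/'+f,im[:,:,::-1]); return im
E
python3 - <<'E'
from h import *
o=ctrl.get_obs(); print(o, ctrl.grip_point_offset)
a=save('top','t0.png');b=save('side','s0.png')
for n in('top','side'):
    K,d,R,t=cal(n); print(n,K[0,0],d,-R.T@t,R[2])
P={}
for w in ['carrier','notch','pin','pin_knob','weight','tongs','tongs_grip','tip_left','tip_right','stand','scale','pan','tape_roll','sticky_block','mug','monitor']:
    for n in('top','side'):
        r=ctrl.pinpoint(w,n)[:2]
        print(w,n,[(np.round(q['uv'],1).tolist(),round(q['score'],2)) for q in r])
        if r: P[w,n]=r[0]['uv']
    if (w,'top') in P and (w,'side') in P:
        x,e=tri([(n,P[w,n]) for n in('top','side')]); print('   ',x.round(1),np.round(e,1))
E
```

```text
{'t': 0.0, 'qpos': array([-1.32000138e+00,  4.23808007e-01,  1.63069750e+00, -1.33386516e-05,
        1.08860578e+00, -1.90145558e-02]), 'qvel': array([ 0.00094823, -0.00051582,  0.00149165,  0.00047975,  0.00080777,
        0.00025985]), 'joint_torque': array([-2.89453877e-03, -5.44637167e+01, -2.73669916e+01,  6.43849466e-02,
        2.27975420e-02, -1.24461562e-04]), 'ee_pos': array([ 166.45065356, -601.78483587,  184.61930037]), 'orientation': array([-3.11155390e+00, -4.22338359e-01,  2.94123014e-04]), 'ft_force': array([-0.33618414,  0.02846482, -0.10158361]), 'moment': array([-0.01423194, -0.0313207 , -0.00173042]), 'grasp_force': 0.0, 'width': 87.92946132961242} 18.700000000000003
top 476.6602606822487 [0.06091166 0.         0.         0.         0.        ] [ 446.58490727   26.04173003 1218.48613738] [ 0.10819327 -0.00195833 -0.99412795]
side 372.6446560373183 [0.00173766 0.         0.         0.         0.        ] [ 241.05519114 -666.54558605  781.67321941] [ 0.34454802  0.66325145 -0.6643675 ]
carrier top [([279.3, 238.6], 0.83)]
carrier side [([225.2, 238.2], 0.89), ([227
[... 1094 characters left out ...]
5.    -6.2] [2.3 2.3]
scale top [([338.9, 177.8], 0.62), ([358.0, 272.0], 0.26)]
scale side [([304.0, 257.8], 0.57)]
    [ 629.7 -186.1    9.7] [1. 1.]
pan top [([341.5, 166.0], 0.79)]
pan side [([311.3, 247.6], 0.66)]
    [ 651.9 -186.3   40.1] [4.2 4.2]
tape_roll top [([304.6, 276.7], 0.72)]
tape_roll side [([195.4, 271.2], 0.88), ([332.9, 222.9], 0.6)]
    [372.3 -95.3  -2.5] [7.9 7.9]
sticky_block top [([343.1, 167.8], 0.7), ([280.8, 241.0], 0.63)]
sticky_block side [([334.5, 224.3], 0.84)]
    [ 663.1 -192.5  121.8] [29.5 29.5]
mug top [([339.4, 270.3], 0.74), ([356.1, 122.6], 0.65)]
mug side [([360.7, 256.4], 0.8)]
    [ 511.  -257.6  211.9] [151.7 151.7]
monitor top []
monitor side []
```

Run:
```python
import cv2
a=cv2.imread('pics/t0.png')[80:330,200:420]; b=cv2.imread('pics/s0.png')[160:350,130:400]
cv2.imwrite('pics/t1.png',cv2.resize(a,None,fx=2.4,fy=2.4,interpolation=cv2.INTER_CUBIC)); cv2.imwrite('pics/s1.png',cv2.resize(b,None,fx=2.9,fy=2.9,interpolation=cv2.INTER_CUBIC))
```

```text
(no output)
```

View pics/t1.png

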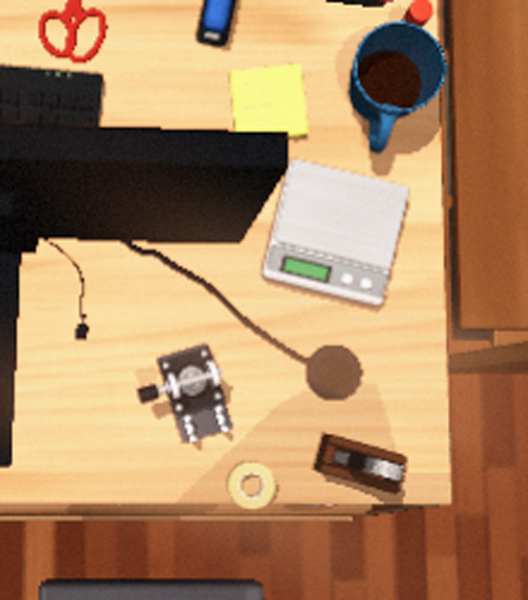

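View pics/s1.png

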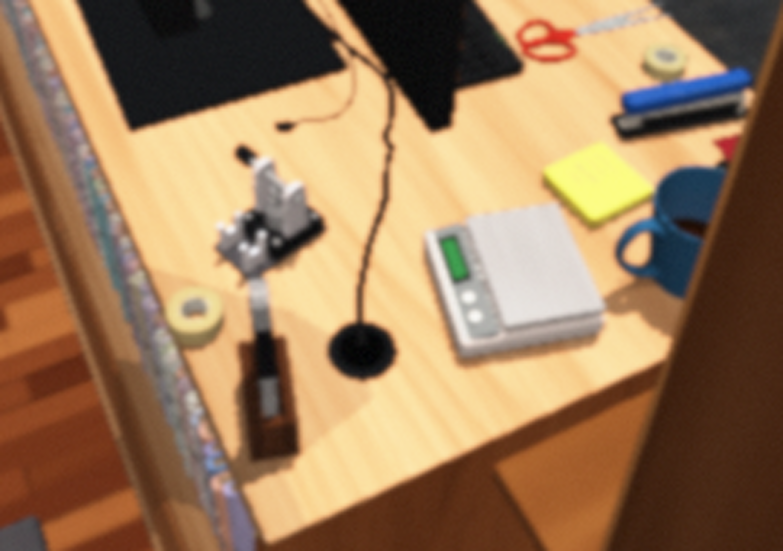

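View pics/t0.png

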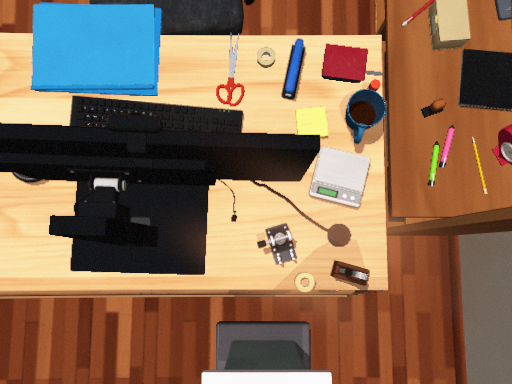

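The top view (full frame) shows the carrier at about (281,243) with the black pin knob at (262,244). The stand is at (350,272), scale at (340,177), tape roll at (305,282), and the monitor's right end reaches column 318. Next I'll fit simple models to the outlines in both views to get exact poses.

```bash
cat > fit.py <<'E'
from h import *
from scipy.optimize import minimize
def box(x0,x1,y0,y1,z0,z1): return np.array([[x,y,z] for x in(x0,x1) for y in(y0,y1) for z in(z0,z1)],float)
M=dict(
 stand=[box(-20,20,-41,41,0,48)], scale=[box(-65,65,-65,65,0,38)],
 carrier=[box(-65,29,-28,28,0,6),box(-29,29,-28,28,0,22)]+[box(-9,9,s*18,s*24,0,81) for s in(1,-1)]+[box(-55,-37,s*14,s*20,0,40) for s in(1,-1)],
 tongs=[np.array([[x,s*y,z] for x in(-7,7) for s in(1,-1) for y,z in((28,0),(24,72))],float),
        np.array([[x,s*y,z] for x in(-7,7) for s in(1,-1) for y,z in((24,72),(20,112),(17,144),(8,154))],float)])
S=4
def render(parts,n,p):
    c,s=np.cos(p[2]),np.sin(p[2]); R=np.array([[c,-s,0],[s,c,0],[0,0,1]])
    im=np.zeros((384*S,512*S),np.uint8)
    for b in parts:
        uv=(proj(n,b@R.T+[p[0],p[1],p[3]])+.5)*S
        cv2.fillConvexPoly(im,cv2.convexHull(np.round(uv).astype(np.int32)),1)
    return cv2.resize(im.astype(np.float32),(512,384),interpolation=cv2.INTER_AREA)
def fit(name,p0,masks,z=0):
    def cost(q):
        p=[q[0],q[1],q[2]/50,z]; return sum(np.abs(render(M[name],n,p)-m).sum()/m.sum() for n,m in masks.items())
    best=None
    q=np.array([p0[0],p0[1],p0[2]*50])
    r=minimize(cost,q,method='Nelder-Mead',options=dict(initial_simplex=[q,q+[8,0,0],q+[0,8,0],q+[0,0,8]],xatol=.1,fatol=1e-4))
    r=minimize(cost,r.x,method='Nelder-Mead',options=dict(initial_simplex=[r.x,r.x+[4,0,0],r.x+[0,4,0],r.x-[0,0,4]],xatol=.05,fatol=1e-4))
    return r.x[0],r.x[1],np.degrees(r.x[2]/50),r.fun
E
python3 - <<'E'
from fit import *
import pickle
for n in('top','side'): ctrl.get_image(n)
D={}
for w,p0,z in [('carrier',(472,-36,.33),0),('stand',(394,-206,-.25),0),('scale',(640,-188,-.2),0),('tongs',(396,-207,-.25),10)]:
    ms={}
    for n in('top','side'):
        r=ctrl.outline_of(w,n)
        if r: ms[n]=r[0]['pixels'].astype(np.float32); print(w,n,round(r[0]['score'],2),int(ms[n].sum()),r[0]['box'])
    D[w]=ms
    if ms: print(w,'both',np.round(fit(w,p0,ms,z),2))
    for n in ms: print('   ',n,np.round(fit(w,p0,{n:ms[n]},z),2))
pickle.dump(D,open('masks.pkl','wb'))
for w in('pin_knob','tongs_grip','pan','notch'):
    x=[];
    for n in('top','side'):
        for r in ctrl.pinpoint(w,n)[:1]: x.append((n,r['uv']))
    if len(x)==2: print(w,*[np.round(q,1) for q in tri(x)])
for n in('top','side'):
    for r in ctrl.outline_of('pin',n)[:2]:
        m=r['pixels'];print('pin',n,r['score'],m.sum(),r['box'])
E
```

```text
carrier top 0.73 636 [265.5, 226.9, 294.1, 263.0]
carrier side 0.82 697 [204.7, 216.3, 242.5, 256.0]
carrier both [478.41 -31.37  17.27   0.72]
    top [ 4.7909e+02 -3.1800e+01  1.5160e+01  3.6000e-01]
    side [ 4.7634e+02 -3.3100e+01  1.8820e+01  3.3000e-01]
stand top 0.94 469 [330.4, 258.9, 370.6, 283.3]
stand side 0.8 542 [215.4, 278.2, 232.5, 319.7]
stand both [ 392.49 -204.51  -15.49    0.87]
    top [ 392.47 -203.5   -15.73    0.4 ]
    side [ 392.2  -207.4   -15.86    0.44]
scale top 0.73 2739 [308.6, 147.0, 373.1, 209.4]
scale side 0.77 2441 [277.4, 226.2, 338.9, 284.3]
scale both [ 6.3285e+02 -1.8439e+02 -1.4240e+01  1.5000e-01]
    top [ 6.3087e+02 -1.8372e+02 -1.3550e+01  5.0000e-02]
    side [ 6.3501e+02 -1.8427e+02 -1.7170e+01  9.0000e-02]
tongs side 0.84 307 [218.2, 257.5, 226.5, 303.7]
tongs both [ 3.9535e+02 -1.9858e+02 -1.7700e+01  3.1000e-01]
    side [ 3.9535e+02 -1.9858e+02 -1.7700e+01  3.1000e-01]
pin_knob [ 465.5    8.5 -363.2] [7.6 7.6]
tongs_grip [ 392.5 -206.7  116. ] [1.3 1.3]
pan [ 645.7 -187.1   36.7] [4.2 4.2]
notch [427.2 -42.   23.3] [2.5 2.5]
pin side 0.41 58 [212.3, 209.9, 225.4, 222.8]
```

```bash
cat > ov.py <<'E'
from fit import *
def overlay(im,n,items,c,half=(28,28),s=7,extra=()):
    x0,y0=int(c[0]-half[0]),int(c[1]-half[1]); im=im[y0:y0+2*half[1],x0:x0+2*half[0],::-1]
    im=cv2.resize(im,None,fx=s,fy=s,interpolation=cv2.INTER_CUBIC)
    f=lambda X:[tuple(int(round(v)) for v in (u+.5-[x0,y0])*s) for u in proj(n,X)]
    for parts,p in items:
        cc,ss=np.cos(p[2]),np.sin(p[2]); R=np.array([[cc,-ss,0],[ss,cc,0],[0,0,1]])
        for b in parts:
            u=f(b@R.T+[p[0],p[1],p[3]])
            for i,j in [(0,1),(0,2),(0,4),(1,3),(1,5),(2,3),(2,6),(3,7),(4,5),(4,6),(5,7),(6,7)]: cv2.line(im,u[i],u[j],(0,255,0),1)
    for X in extra: cv2.circle(im,f(X)[0],4,(0,0,255),1)
    return im
PIN=[box(-4,4,-30,25,-4,4),box(-8,8,38,58,-8,8)]
E
python3 - <<'E'
from ov import *
t=cv2.imread('pics/t0.png')[:,:,::-1];s=cv2.imread('pics/s0.png')[:,:,::-1]
C=(478,-32,np.radians(17.3),0);S_=(392.4,-204.5,np.radians(-15.6),0);P=(478,-32,np.radians(17.3),67)
T=[box(-7,7,-20,20,72,124),box(-7,7,-28,28,0,1)]
it=[(M['carrier'],C),(PIN,P),(M['stand'],S_),(T,S_[:3]+(10,))]
o=[overlay(t,'top',it,(278,243)),overlay(s,'side',it,(222,236)),overlay(t,'top',it,(350,271)),overlay(s,'side',it,(222,290),half=(28,34))]
o[3]=o[3][42:42+392]
cv2.imwrite('pics/ov1.png',cv2.resize(np.vstack([np.hstack(o[:2]),np.hstack(o[2:])]),(600,600)) if 0 else np.hstack(o[:2])); cv2.imwrite('pics/ov2.png',np.hstack(o[2:]))
E
```

```text
(no output)
```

View pics/ov1.png

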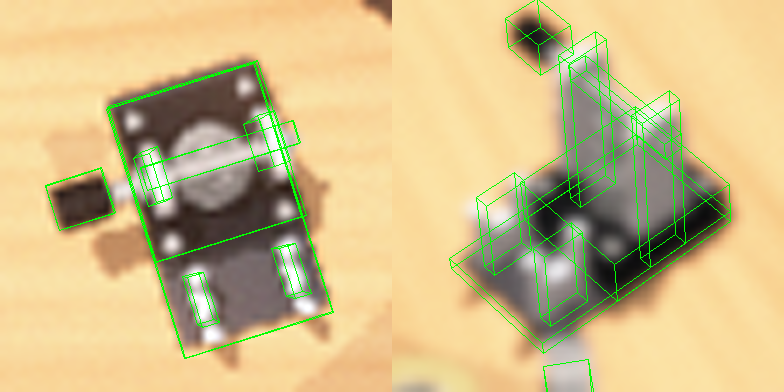

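View pics/ov2.png

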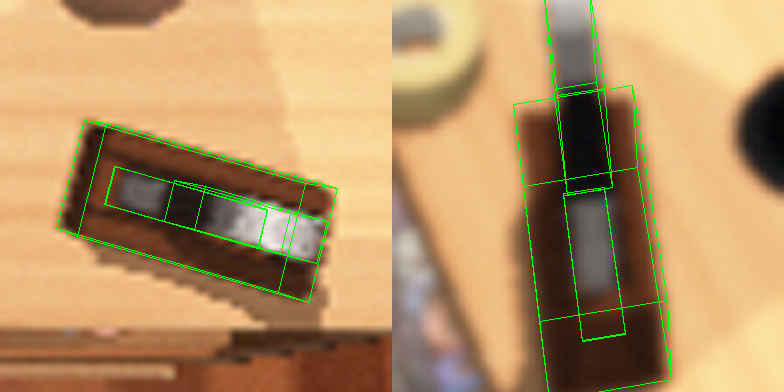

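Run:
```python
from h import *
for uv,z in [((300,180),107),((319,150),507),((318,136),507),((205,270),11),((75,270),11)]: print(uv,z,atz('top',uv,z).round())
print(atz('side',(130+445/2.9,160+128/2.9),107).round())
```

```text
(300, 180) 107 [611. -78. 107.]
(319, 150) 507 [597. -70. 507.]
(318, 136) 507 [619. -68. 507.]
(205, 270) 11 [397. 153.  11.]
(75, 270) 11 [399. 475.  11.]
[625. -74. 107.]
```

Call:
{"name": "apply_moves", "arguments": {
  "targets": [
    {"tx": 0.01,"ty": 0.02,"tz": 0.02,"spin": 4},
    {"tx": 0.03,"ty": 0.06,"tz": 0.04,"spin": 12},
    {"tx": 0.05,"ty": 0.1,"tz": 0.05,"spin": 20},
    {"tx": 0.07,"ty": 0.145,"tz": 0.05,"spin": 28},
    {"tx": 0.09,"ty": 0.19,"tz": 0.05,"spin": 36},
    {"tx": 0.11,"ty": 0.235,"tz": 0.05,"spin": 44},
    {"tx": 0.13,"ty": 0.28,"tz": 0.05,"spin": 52},
    {"tx": 0.15,"ty": 0.325,"tz": 0.05,"spin": 60}
  ],
  "gripper": -1
}}

```text
t: 3.5
ee_pos: [317.0, -275.7, 235.7]
orientation: [2.479, 1.928, 0.0]
ft_force: [0.8, 0.5, -0.3]
width: 87.5
grasp_force: 0.0
```

Call:
{"name": "apply_moves", "arguments": {
  "targets": [
    {"tx": 0.02,"ty": 0.04,"tz": 0,"spin": 6},
    {"tx": 0.041,"ty": 0.082,"tz": -0.01,"spin": 12},
    {"tx": 0.063,"ty": 0.124,"tz": -0.025,"spin": 18},
    {"tx": 0.084,"ty": 0.166,"tz": -0.04,"spin": 24},
    {"tx": 0.105,"ty": 0.208,"tz": -0.055,"spin": 29},
    {"tx": 0.126,"ty": 0.25,"tz": -0.07,"spin": 31.8},
    {"tx": 0.142,"ty": 0.281,"tz": -0.08,"spin": 31.8},
    {"tx": 0.147,"ty": 0.291,"tz": -0.085,"spin": 31.8}
  ]
}}

```text
t: 4.3
ee_pos: [464.5, 16.2, 149.7]
orientation: [-1.859, -2.532, -0.0]
ft_force: [-0.0, -0.8, -0.4]
width: 87.6
grasp_force: 0.0
```

Run:
```python
from h import *
o=ctrl.get_obs();print(o['ee_pos'],o['orientation'],o['qpos'].round(2))
save('top','t2.png');save('side','s2.png')
a=cv2.imread('pics/t2.png')[180:310,200:340];b=cv2.imread('pics/s2.png')[150:280,150:290]
cv2.imwrite('pics/c2.png',cv2.resize(np.hstack([a,b]),None,fx=2.8,fy=2.8,interpolation=cv2.INTER_CUBIC))
for n in('top','side'):
  for w in('pin_knob','pin'): print(n,w,[(np.round(r['uv'],1),round(r['score'],2)) for r in ctrl.pinpoint(w,n)[:2]])
print(proj('top',[463.7,13.8,67]),proj('side',[463.7,13.8,67]))
```

```text
[464.53878465  16.15539536 149.67935994] [-1.85878219e+00 -2.53230057e+00 -1.97203377e-04] [ 0.01  0.24  2.    0.    0.9  -0.3 ]
top pin_knob []
top pin []
side pin_knob [(array([210.2, 212.4]), 0.54), (array([210.3, 243. ]), 0.26)]
side pin [(array([227.1, 222. ]), 0.47)]
[[260.90073418 242.89985578]] [[214.47211391 212.65753414]]
```

View pics/c2.png

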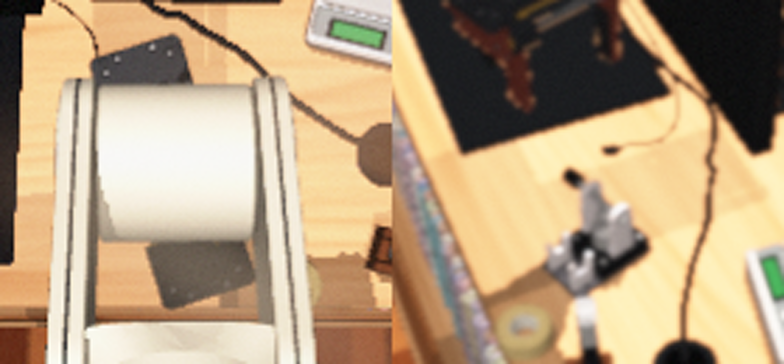

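The top view is covered by the arm. In the side view the knob sits at about (216,213), where the model puts it (214.5,212.7). Going down.

Call:
{"name": "apply_moves", "arguments": {
  "targets": [
    {"tx": 0,"ty": 0,"tz": -0.01,"spin": 0},
    {"tx": 0,"ty": 0,"tz": -0.03,"spin": 0},
    {"tx": 0,"ty": 0,"tz": -0.05,"spin": 0},
    {"tx": 0,"ty": 0,"tz": -0.07,"spin": 0},
    {"tx": 0,"ty": 0,"tz": -0.088,"spin": 0},
    {"tx": 0,"ty": 0,"tz": -0.098,"spin": 0},
    {"tx": 0,"ty": 0,"tz": -0.102,"spin": 0},
    {"tx": 0,"ty": 0,"tz": -0.102,"spin": 0}
  ]
}}

```text
t: 5.4
ee_pos: [463.4, 13.3, 48.2]
orientation: [-1.864, -2.529, 0.001]
ft_force: [0.2, -0.4, -0.0]
width: 87.7
grasp_force: 0.0
```

Run:
```python
from h import *
o=ctrl.get_obs();print(o['ee_pos'],o['ft_force'],o['qvel'].round(3))
s=save('side','s3.png')
cv2.imwrite('pics/c3.png',cv2.resize(s[150:280,150:290,::-1],None,fx=4.4,fy=4.4,interpolation=cv2.INTER_CUBIC))
```

```text
[463.41156504  13.29787626  48.15186547] [ 0.15221263 -0.36153579 -0.03936591] [ 0.003 -0.02  -0.011 -0.     0.01   0.001]
```

View pics/c3.png

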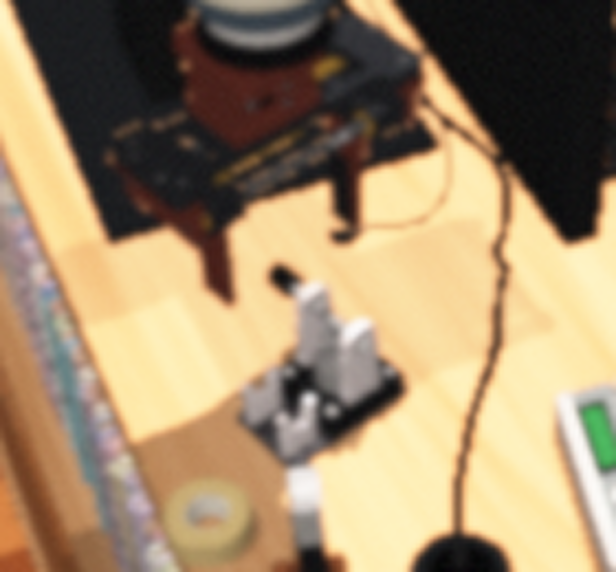

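The fingertips straddle the knob: tips at crop (228,300) and (345,240), with the knob midway at (284,277). Closing.

Call:
{"name": "apply_moves", "arguments": {
  "targets": [
    {"tx": 0,"ty": 0,"tz": 0,"spin": 0},
    {"tx": 0,"ty": 0,"tz": 0,"spin": 0},
    {"tx": 0,"ty": 0,"tz": 0,"spin": 0},
    {"tx": 0,"ty": 0,"tz": 0,"spin": 0},
    {"tx": 0,"ty": 0,"tz": 0,"spin": 0},
    {"tx": 0,"ty": 0,"tz": 0,"spin": 0},
    {"tx": 0,"ty": 0,"tz": 0,"spin": 0},
    {"tx": 0,"ty": 0,"tz": 0,"spin": 0}
  ],
  "gripper": 1
}}

```text
t: 6.25
ee_pos: [463.6, 13.6, 48.3]
orientation: [-1.863, -2.53, 0.0]
ft_force: [0.3, 0.5, 0.2]
width: 27.2
grasp_force: 0.0
```

Call:
{"name": "apply_moves", "arguments": {
  "targets": [
    {"tx": 0,"ty": 0,"tz": 0,"spin": 0},
    {"tx": 0,"ty": 0,"tz": 0,"spin": 0},
    {"tx": 0,"ty": 0,"tz": 0,"spin": 0},
    {"tx": 0,"ty": 0,"tz": 0,"spin": 0},
    {"tx": 0,"ty": 0,"tz": 0,"spin": 0},
    {"tx": 0,"ty": 0,"tz": 0,"spin": 0},
    {"tx": 0,"ty": 0,"tz": 0,"spin": 0},
    {"tx": 0,"ty": 0,"tz": 0,"spin": 0}
  ]
}}

```text
t: 7.05
ee_pos: [463.6, 13.6, 48.4]
orientation: [1.863, 2.53, 0.0]
ft_force: [0.7, 0.3, -0.2]
width: 0.6
grasp_force: 0.0
```

The grip closed on nothing, so I'll look again.

Run:
```python
from h import *
o=ctrl.get_obs();print(o['ee_pos'],o['ft_force'])
s=save('side','s4.png')
cv2.imwrite('pics/c4.png',cv2.resize(s[150:280,150:290,::-1],None,fx=4.4,fy=4.4,interpolation=cv2.INTER_CUBIC))
print([ (r['uv'],r['score']) for r in ctrl.pinpoint('pin_knob','side')])
print(proj('side',[463.6,13.6,48.3]),proj('side',[463.6,13.6,67]))
```

```text
[463.64318051  13.62214303  48.37859072] [ 0.669349    0.30281729 -0.15281971]
[([210.5, 211.8], 0.54)]
[[214.89864124 217.5617232 ]] [[214.46505611 212.71663718]]
```

View pics/c4.png

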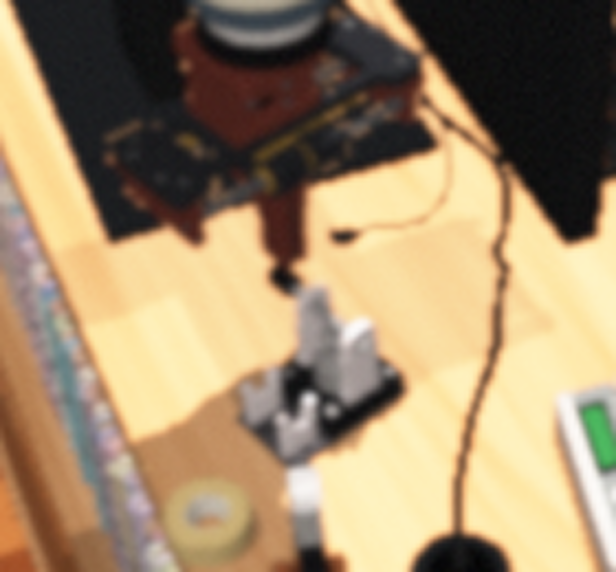

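Run:
```python
from h import *
for z in (150,250,350,450): print(z,proj('top',[464.5,16.2,z]).round(1),proj('top',[464.5,46.2,z]).round(1), proj('top',[494.5,16.2,z]).round(1))
for z in (48.3,60,70,80,109,120): print(z,proj('side',[463.6,13.6,z]).round(1))
s=cv2.imread('pics/s4.png').astype(int)
for r in range(196,222): print(r,' '.join('%3d/%3d/%3d'%tuple(s[r,c,::-1]) for c in range(207,222,2)))
```

```text
150 [[260.2 242. ]] [[246.8 242. ]] [[260.2 228.5]]
250 [[260.7 241.2]] [[245.8 241.1]] [[260.7 226.3]]
350 [[261.2 240.1]] [[244.7 240.1]] [[261.2 223.6]]
450 [[261.9 238.8]] [[243.3 238.8]] [[261.9 220.2]]
48.3 [[214.9 217.6]]
60 [[214.6 214.5]]
70 [[214.4 211.9]]
80 [[214.2 209.3]]
109 [[213.5 201.4]]
120 [[213.2 198.3]]
196 151/104/ 73  85/ 46/ 34  69/ 31/ 26  71/ 32/ 28  63/ 32/ 27  72/ 37/ 29 171/119/ 82 246/210/151
197 214/158/112 102/ 59/ 43  72/ 33/ 27  70/ 30/ 26  63/ 30/ 25  71/ 36/ 29 181/128/ 88 247/210/151
198 235/186/132 119/ 76/ 54  71/ 32/ 26  73/ 32/ 27  62/ 31/ 26  69/ 36/ 29 185/132/ 90 247/212/152
199 243/202/144 145/ 96/ 67  72/ 33/ 26  74/ 34/ 27  62/ 28/ 22  70/ 38/ 29 185/132/ 91 248/213/152
200 246/207/148 166/112/ 78  74/ 34/ 28  72/ 31/ 25  65/ 30/ 25  68/ 36/ 29 185/132/ 91 247/211/151
201 246/208/149 172/116/ 80  74/ 36/ 27  73/ 33/ 27  64/ 32/ 27  68/ 36/ 29 186/132/ 92 247/212/151
202 247/209/150 174/119/ 83  75/ 37/ 28  71/ 32/ 25  64/ 30/ 25  68/ 37/ 30 187/133/ 91 247/210/151
203 247/211/151 175/121/ 84  75/ 37/ 31  74/ 34/ 30  65/ 32/ 26  65/ 33/ 2
[... 1125 characters left out ...]

215 250/221/160 249/216/156 229/178/124 126/ 91/ 64  62/ 53/ 50 122/109/103 200/170/148 209/185/167
216 250/222/161 250/221/159 245/204/145 196/148/102 109/ 85/ 68 142/129/121 187/169/160 179/164/159
217 251/224/164 250/220/158 249/217/157 236/188/133 192/148/108 177/152/136 180/168/164 159/148/146
218 250/223/163 250/220/160 250/219/159 247/211/151 240/199/146 211/180/155 175/163/160 139/132/129
219 251/223/163 250/222/162 249/218/156 249/216/155 248/214/158 220/187/163 165/153/150 132/124/122
220 251/223/165 250/222/162 250/220/159 249/216/155 248/215/158 218/185/160 163/151/148 136/128/126
221 250/221/161 251/223/163 250/221/160 249/216/157 247/214/155 220/184/157 166/154/151 145/137/135
```

Call:
{"name": "apply_moves", "arguments": {
  "targets": [
    {"tx": 0,"ty": 0,"tz": 0,"spin": 0},
    {"tx": 0,"ty": 0,"tz": 0,"spin": 0},
    {"tx": 0,"ty": 0,"tz": 0,"spin": 0},
    {"tx": 0,"ty": 0,"tz": 0,"spin": 0},
    {"tx": 0,"ty": 0,"tz": 0,"spin": 0},
    {"tx": 0,"ty": 0,"tz": -0.01,"spin": 0},
    {"tx": 0,"ty": 0,"tz": -0.02,"spin": 0},
    {"tx": 0,"ty": 0,"tz": -0.03,"spin": 0}
  ],
  "gripper": -0.2
}}

```text
t: 7.95
ee_pos: [463.3, 13.6, 17.3]
orientation: [-1.863, -2.529, 0.001]
ft_force: [-0.2, -1.1, 0.2]
width: 52.4
grasp_force: 0.0
```

Run:
```python
from h import *
o=ctrl.get_obs();print(o['ee_pos'],o['ft_force'],o['width'])
s=save('side','s5.png')
cv2.imwrite('pics/c5.png',cv2.resize(s[150:280,150:290,::-1],None,fx=4.4,fy=4.4,interpolation=cv2.INTER_CUBIC))
```

```text
[463.27075117  13.63011498  17.26809139] [-0.18302732 -1.08262951  0.20862428] 52.365032120585234
```

View pics/c5.png

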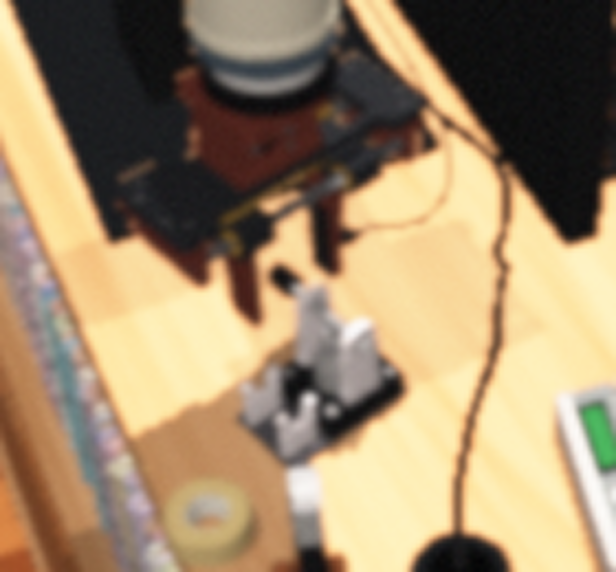

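Left tip is at crop (252,320) and right tip at (330,270), with the knob between and slightly above them. The reported TCP height therefore seems about 30 mm below where the tips really are. Closing here.

Call:
{"name": "apply_moves", "arguments": {
  "targets": [
    {"tx": 0,"ty": 0,"tz": 0,"spin": 0},
    {"tx": 0,"ty": 0,"tz": 0,"spin": 0},
    {"tx": 0,"ty": 0,"tz": 0,"spin": 0},
    {"tx": 0,"ty": 0,"tz": 0,"spin": 0},
    {"tx": 0,"ty": 0,"tz": 0,"spin": 0},
    {"tx": 0,"ty": 0,"tz": 0,"spin": 0},
    {"tx": 0,"ty": 0,"tz": 0,"spin": 0},
    {"tx": 0,"ty": 0,"tz": 0,"spin": 0}
  ],
  "gripper": 1
}}

```text
t: 8.8
ee_pos: [463.0, 13.6, 18.4]
orientation: [-1.863, -2.529, 0.001]
ft_force: [-5.1, 0.4, 4.2]
width: 15.0
grasp_force: 29.9
```

Call:
{"name": "apply_moves", "arguments": {
  "targets": [
    {"tx": -0.001,"ty": 0,"tz": 0.0005,"spin": 0},
    {"tx": -0.002,"ty": 0.003,"tz": 0.0005,"spin": 0},
    {"tx": -0.004,"ty": 0.01,"tz": 0.0005,"spin": 0},
    {"tx": -0.0062,"ty": 0.017,"tz": 0.0005,"spin": 0},
    {"tx": -0.0085,"ty": 0.0245,"tz": 0.0005,"spin": 0},
    {"tx": -0.0107,"ty": 0.0315,"tz": 0.0005,"spin": 0},
    {"tx": -0.0125,"ty": 0.037,"tz": 0.0005,"spin": 0},
    {"tx": -0.0125,"ty": 0.037,"tz": 0.0005,"spin": 0}
  ]
}}

```text
t: 9.6
ee_pos: [450.8, 51.4, 18.9]
orientation: [-1.861, -2.531, 0.0]
ft_force: [-0.3, 0.1, -0.6]
width: 15.2
grasp_force: 29.8
```

Call:
{"name": "apply_moves", "arguments": {
  "targets": [
    {"tx": -0.0015,"ty": 0.005,"tz": 0,"spin": 0},
    {"tx": -0.003,"ty": 0.01,"tz": 0,"spin": 0},
    {"tx": -0.0045,"ty": 0.015,"tz": 0,"spin": 0},
    {"tx": -0.006,"ty": 0.02,"tz": 0,"spin": 0},
    {"tx": -0.0075,"ty": 0.025,"tz": 0,"spin": 0},
    {"tx": -0.009,"ty": 0.029,"tz": 0,"spin": 0},
    {"tx": -0.009,"ty": 0.029,"tz": 0.001,"spin": 0},
    {"tx": -0.009,"ty": 0.029,"tz": 0.002,"spin": 0}
  ]
}}

```text
t: 10.4
ee_pos: [442.1, 79.7, 20.9]
orientation: [1.862, 2.53, -0.0]
ft_force: [0.3, 0.3, -0.7]
width: 15.3
grasp_force: 29.8
```

Run:
```python
from ov import *
o=ctrl.get_obs();print(o['ee_pos'],o['ft_force'],o['width'])
s=save('side','s6.png');t=save('top','t6.png')
q=o['ee_pos']; a=np.radians(17.3); c=np.array([q[0]+48*np.sin(a),q[1]-48*np.cos(a),69])
C=(478,-32,a,0)
it=[(M['carrier'],C),(PIN,(c[0],c[1],a,69))]
cv2.imwrite('pics/c6.png',np.hstack([overlay(s,'side',it,(215,222),half=(28,35)),overlay(t,'top',it,(268,243),half=(28,35))]))
for n in('side','top'):
  for w in ('pin_knob','pin'): print(n,w,[(np.round(r['uv'],1),round(r['score'],2)) for r in ctrl.pinpoint(w,n)[:2]])
print(proj('side',[q[0],q[1],69]),c)
```

```text
[442.10305586  79.73968173  20.94183014] [ 0.26011399  0.2802585  -0.68406909] 15.336690125930065
side pin_knob [(array([197. , 197.8]), 0.49)]
side pin [(array([208.9, 208. ]), 0.46)]
top pin_knob [(array([338.2, 178.2]), 0.21)]
top pin [(array([280. , 239.7]), 0.74)]
[[198.38095994 199.40759242]] [456.37704981  33.91116336  69.        ]
```

View pics/c6.png

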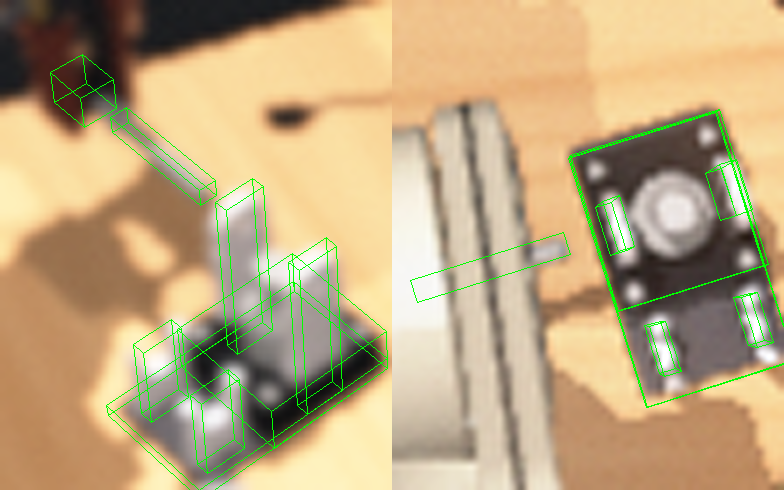

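The pin is fully out: in the top view its tip is at crop (568,245), clear of the lugs, and the model overlay matches. Next I'll carry it sideways, back over the notches, and down.

Call:
{"name": "apply_moves", "arguments": {
  "targets": [
    {"tx": -0.008,"ty": -0.0025,"tz": 0,"spin": 0},
    {"tx": -0.02,"ty": -0.006,"tz": 0,"spin": 0},
    {"tx": -0.032,"ty": -0.01,"tz": -0.003,"spin": 0},
    {"tx": -0.0435,"ty": -0.0135,"tz": -0.008,"spin": 0},
    {"tx": -0.0385,"ty": -0.0295,"tz": -0.012,"spin": 0},
    {"tx": -0.033,"ty": -0.0475,"tz": -0.015,"spin": 0},
    {"tx": -0.027,"ty": -0.067,"tz": -0.016,"spin": 0},
    {"tx": -0.023,"ty": -0.0795,"tz": -0.017,"spin": 0}
  ]
}}

```text
t: 11.5
ee_pos: [418.3, -0.9, 3.5]
orientation: [-1.863, -2.529, 0.001]
ft_force: [-0.1, 0.4, 0.2]
width: 15.5
grasp_force: 29.8
```

Run:
```python
from ov import *
o=ctrl.get_obs();print(o['ee_pos'],o['ft_force'],o['width'])
s=save('side','s7.png');t=save('top','t7.png')
q=o['ee_pos']; a=np.radians(17.3); z=q[2]+48.6;c=np.array([q[0]+48*np.sin(a),q[1]-48*np.cos(a),z])
C=(478,-32,a,0)
it=[(M['carrier'],C),(PIN,(c[0],c[1],a,z))]
cv2.imwrite('pics/c7.png',np.hstack([overlay(s,'side',it,(215,228),half=(28,35)),overlay(t,'top',it,(280,250),half=(28,35))]))
```

```text
[418.33742338  -0.91704667   3.46613289] [-0.06920728  0.41985486  0.24036888] 15.5025938845453
```

View pics/c7.png

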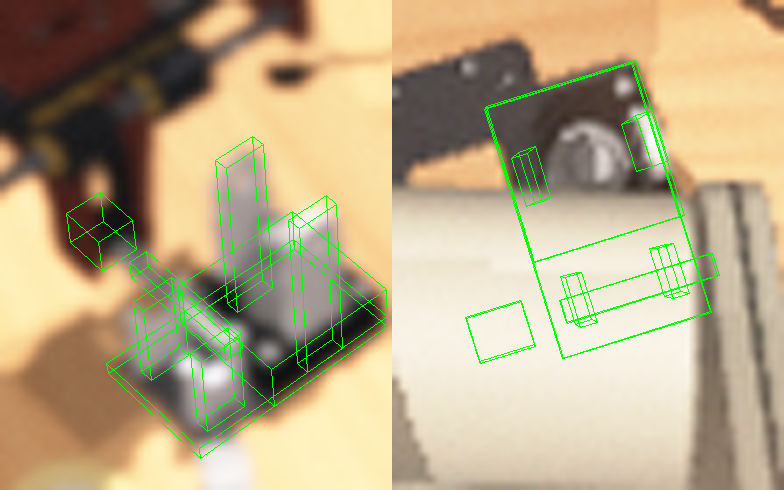

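I have now viewed 11 pictures, one over the allowance, so from here I work from numbers only. The last one shows the pin lying over both ears at about 52 mm height. Lowering in steps while watching the force.

Call:
{"name": "apply_moves", "arguments": {
  "targets": [
    {"tx": 0,"ty": 0,"tz": -0.002,"spin": 0},
    {"tx": 0,"ty": 0,"tz": -0.004,"spin": 0},
    {"tx": 0,"ty": 0,"tz": -0.006,"spin": 0},
    {"tx": 0,"ty": 0,"tz": -0.008,"spin": 0},
    {"tx": 0,"ty": 0,"tz": -0.01,"spin": 0},
    {"tx": 0,"ty": 0,"tz": -0.012,"spin": 0},
    {"tx": 0,"ty": 0,"tz": -0.014,"spin": 0},
    {"tx": 0,"ty": 0,"tz": -0.015,"spin": 0}
  ]
}}

```text
t: 12.4
ee_pos: [419.0, 0.2, -11.3]
orientation: [-1.863, -2.529, 0.0]
ft_force: [-0.3, -0.1, -0.4]
width: 15.4
grasp_force: 29.8
```

Call:
{"name": "apply_moves", "arguments": {
  "targets": [
    {"tx": 0,"ty": 0,"tz": -0.001,"spin": 0},
    {"tx": 0,"ty": 0,"tz": -0.002,"spin": 0},
    {"tx": 0,"ty": 0,"tz": -0.003,"spin": 0},
    {"tx": 0,"ty": 0,"tz": -0.004,"spin": 0},
    {"tx": 0,"ty": 0,"tz": -0.005,"spin": 0},
    {"tx": 0,"ty": 0,"tz": -0.006,"spin": 0},
    {"tx": 0,"ty": 0,"tz": -0.006,"spin": 0},
    {"tx": 0,"ty": 0,"tz": -0.006,"spin": 0}
  ]
}}

```text
t: 13.2
ee_pos: [419.1, 0.1, -17.1]
orientation: [-1.863, -2.53, 0.0]
ft_force: [-1.2, 0.3, -0.1]
width: 15.1
grasp_force: 29.8
```

Call:
{"name": "apply_moves", "arguments": {
  "targets": [
    {"tx": 0,"ty": 0,"tz": -0.0005,"spin": 0},
    {"tx": 0,"ty": 0,"tz": -0.001,"spin": 0},
    {"tx": 0,"ty": 0,"tz": -0.0015,"spin": 0},
    {"tx": 0,"ty": 0,"tz": -0.002,"spin": 0},
    {"tx": 0,"ty": 0,"tz": -0.0025,"spin": 0},
    {"tx": 0,"ty": 0,"tz": -0.0025,"spin": 0},
    {"tx": 0,"ty": 0,"tz": -0.0025,"spin": 0},
    {"tx": 0,"ty": 0,"tz": -0.0025,"spin": 0}
  ]
}}

```text
t: 14.0
ee_pos: [419.1, 0.2, -19.5]
orientation: [1.863, 2.53, 0.0]
ft_force: [-0.8, 0.6, 5.5]
width: 15.2
grasp_force: 29.9
```

Call:
{"name": "apply_moves", "arguments": {
  "targets": [
    {"tx": 0,"ty": 0,"tz": 0.001,"spin": 0},
    {"tx": 0,"ty": 0,"tz": 0.001,"spin": 0},
    {"tx": 0,"ty": 0,"tz": 0.001,"spin": 0},
    {"tx": 0,"ty": 0,"tz": 0.001,"spin": 0},
    {"tx": 0,"ty": 0,"tz": 0.001,"spin": 0},
    {"tx": 0,"ty": 0,"tz": 0.006,"spin": 0},
    {"tx": 0,"ty": 0,"tz": 0.02,"spin": 0},
    {"tx": 0,"ty": 0,"tz": 0.04,"spin": 0}
  ],
  "gripper": 0
}}

```text
t: 14.8
ee_pos: [418.3, 0.1, 20.4]
orientation: [-1.862, -2.528, 0.002]
ft_force: [0.1, 1.0, 0.2]
width: 43.9
grasp_force: 0.0
```

Run:
```python
from h import *
for k in range(3):
    P={}
    for n in('top','side'):
        ctrl.get_image(n)
        for w in ('tongs_grip','tongs')+(('pin','pin_knob') if k==0 else ()):
            r=ctrl.pinpoint(w,n)[:1]
            if r: P.setdefault(w,[]).append((n,r[0]['uv'])); print(w,n,np.round(r[0]['uv'],1),round(r[0]['score'],2))
    for w,x in P.items():
        if len(x)==2: print('  ',w,*[np.round(v,1) for v in tri(x)])
print(proj('top',[433,-46,30]),proj('side',[433,-46,30]),proj('side',[419,0,30]))
for X in ([394,-206,122],[394,-206,10]): print(proj('top',X),proj('side',X))
```

```text
tongs_grip top [357.3 273.2] 0.49
tongs top [353.  270.8] 0.63
pin_knob top [309.4 123.1] 0.53
tongs_grip side [221.3 273.6] 0.82
pin side [222.1 301.8] 0.47
pin_knob side [199.3 230.7] 0.61
   tongs_grip [ 394.6 -206.4  110.8] [0.2 0.2]
   pin_knob [549.9 -93.7 189.8] [169.1 169.1]
tongs_grip top [358.4 271.8] 0.57
tongs top [349.2 268.8] 0.44
tongs_grip side [220.5 271.9] 0.73
   tongs_grip [ 395.6 -206.9  117.4] [2.4 2.4]
tongs_grip top [354.9 272.2] 0.5
tongs top [350.7 267.3] 0.49
tongs_grip side [219.6 270.9] 0.74
tongs side [224.9 301.2] 0.7
   tongs_grip [ 395.2 -200.1  112.7] [1.6 1.6]
   tongs [ 400.3 -211.1    6.1] [3.9 3.9]
[[284.93103273 255.62114185]] [[212.91249088 240.84609773]] [[201.73882957 230.80147098]]
[[358.18183273 273.61952231]] [[220.64159545 270.42766901]]
[[348.5992704  271.40235048]] [[223.13909589 299.32915657]]
```

Call:
{"name": "apply_moves", "arguments": {
  "targets": [
    {"tx": 0,"ty": 0,"tz": 0.04,"spin": 0},
    {"tx": 0,"ty": -0.005,"tz": 0.08,"spin": 5},
    {"tx": -0.002,"ty": -0.03,"tz": 0.115,"spin": 12},
    {"tx": -0.006,"ty": -0.065,"tz": 0.14,"spin": 20},
    {"tx": -0.01,"ty": -0.1,"tz": 0.155,"spin": 28},
    {"tx": -0.014,"ty": -0.135,"tz": 0.155,"spin": 36},
    {"tx": -0.018,"ty": -0.17,"tz": 0.155,"spin": 44},
    {"tx": -0.022,"ty": -0.2,"tz": 0.155,"spin": 52}
  ],
  "gripper": -1
}}

```text
t: 16.7
ee_pos: [396.8, -201.5, 175.8]
orientation: [0.557, 3.091, -0.001]
ft_force: [-0.2, 0.3, 0.1]
width: 87.6
grasp_force: 0.0
```

Call:
{"name": "apply_moves", "arguments": {
  "targets": [
    {"tx": -0.002,"ty": -0.0055,"tz": 0,"spin": 5.1},
    {"tx": -0.002,"ty": -0.0055,"tz": -0.01,"spin": 5.1},
    {"tx": -0.002,"ty": -0.0055,"tz": -0.03,"spin": 5.1},
    {"tx": -0.002,"ty": -0.0055,"tz": -0.05,"spin": 5.1},
    {"tx": -0.002,"ty": -0.0055,"tz": -0.07,"spin": 5.1},
    {"tx": -0.002,"ty": -0.0055,"tz": -0.09,"spin": 5.1},
    {"tx": -0.002,"ty": -0.0055,"tz": -0.1,"spin": 5.1},
    {"tx": -0.002,"ty": -0.0055,"tz": -0.1045,"spin": 5.1}
  ]
}}

```text
t: 17.5
ee_pos: [394.4, -204.4, 69.7]
orientation: [-0.428, -3.11, -0.001]
ft_force: [-0.1, 0.1, -0.7]
width: 87.8
grasp_force: 0.0
```

Call:
{"name": "apply_moves", "arguments": {
  "targets": [
    {"tx": 0,"ty": 0,"tz": 0,"spin": 0},
    {"tx": 0,"ty": 0,"tz": 0,"spin": 0},
    {"tx": 0,"ty": 0,"tz": 0,"spin": 0},
    {"tx": 0,"ty": 0,"tz": 0,"spin": 0},
    {"tx": 0,"ty": 0,"tz": 0,"spin": 0},
    {"tx": 0,"ty": 0,"tz": 0,"spin": 0},
    {"tx": 0,"ty": 0,"tz": 0,"spin": 0},
    {"tx": 0,"ty": 0,"tz": 0,"spin": 0}
  ],
  "gripper": 0.07
}}

```text
t: 18.3
ee_pos: [395.1, -205.3, 70.9]
orientation: [0.428, 3.112, 0.0]
ft_force: [0.2, 1.8, 1.9]
width: 40.9
grasp_force: 6.4
```

Call:
{"name": "apply_moves", "arguments": {
  "targets": [
    {"tx": 0,"ty": 0,"tz": 0.003,"spin": 0},
    {"tx": 0,"ty": 0,"tz": 0.008,"spin": 0},
    {"tx": 0,"ty": 0,"tz": 0.014,"spin": 0},
    {"tx": 0,"ty": 0,"tz": 0.021,"spin": 0},
    {"tx": 0,"ty": 0,"tz": 0.028,"spin": 0},
    {"tx": 0,"ty": 0,"tz": 0.035,"spin": 0},
    {"tx": 0,"ty": 0,"tz": 0.043,"spin": 0},
    {"tx": 0,"ty": 0,"tz": 0.05,"spin": 0}
  ]
}}

```text
t: 19.1
ee_pos: [395.2, -205.4, 121.7]
orientation: [0.427, 3.112, -0.0]
ft_force: [-0.4, -0.5, -0.6]
width: 41.0
grasp_force: 4.9
```

Call:
{"name": "apply_moves", "arguments": {
  "targets": [
    {"tx": 0,"ty": 0,"tz": 0.01,"spin": 0},
    {"tx": 0,"ty": 0,"tz": 0.02,"spin": 0},
    {"tx": 0,"ty": 0,"tz": 0.03,"spin": 0},
    {"tx": 0,"ty": 0,"tz": 0.04,"spin": 0},
    {"tx": 0,"ty": 0,"tz": 0.05,"spin": 0},
    {"tx": 0,"ty": 0,"tz": 0.06,"spin": 0},
    {"tx": 0,"ty": 0,"tz": 0.065,"spin": 0},
    {"tx": 0,"ty": 0,"tz": 0.065,"spin": 0}
  ]
}}

```text
t: 19.9
ee_pos: [395.6, -205.6, 186.7]
orientation: [0.427, 3.111, -0.001]
ft_force: [0.9, 0.2, -1.5]
width: 40.9
grasp_force: 4.9
```

Run:
```python
from h import *
o=ctrl.get_obs();print(o['ee_pos'],o['ft_force'],o['width'],o['grasp_force'])
q=o['ee_pos']
for k in range(2):
    save('side','s8.png')
    for w in ('tongs','tongs_grip','tip_left','tip_right'):
        print(w,[(np.round(r['uv'],1).tolist(),round(r['score'],2)) for r in ctrl.pinpoint(w,'side')[:2]])
r=ctrl.outline_of('tongs','side'); 
for x in r[:1]: print(x['score'],x['box'],x['pixels'].sum()); m=x['pixels']; [print(v,np.where(m[v])[0].min(),np.where(m[v])[0].max()) for v in range(0,384,3) if m[v].any()]
for z in (-63,0,49,-71): print(z,proj('side',[q[0],q[1],q[2]+z]).round(1))
```

```text
[ 395.55549203 -205.60436207  186.66676031] [ 0.89932741  0.16124967 -1.51170196] 40.85803804875229 4.887259477400221
tongs [([223.0, 272.2], 0.76)]
tongs_grip []
tip_left []
tip_right [([220.3, 277.8], 0.68)]
tongs [([221.0, 269.9], 0.67), ([225.1, 239.1], 0.48)]
tongs_grip []
tip_left []
tip_right [([217.4, 276.8], 0.73), ([225.6, 239.4], 0.24)]
0.73 [218.8, 251.5, 223.9, 282.7] 189
252 215 222
255 215 222
258 216 222
261 217 222
264 216 222
267 218 222
270 218 223
273 218 223
276 218 224
279 219 222
-63 [[221.2 269.6]]
0 [[219.6 250.7]]
49 [[218.2 234.6]]
-71 [[221.4 271.8]]
```

Run:
```python
from h import *
from scipy import ndimage as nd
t8=save('top','t8.png')
for nm in('t6','t8','t0'):
    g=cv2.cvtColor(cv2.imread(f'pics/{nm}.png'),cv2.COLOR_BGR2HSV); V=g[:,:,2].astype(int); Sa=g[:,:,1]
    m=(V>105)&(Sa<70); m[:225]=0;m[265:]=0;m[:,:262]=0;m[:,300:]=0
    m2=cv2.resize(np.where(Sa<75,V,0).astype(np.float32),None,fx=4,fy=4,interpolation=cv2.INTER_CUBIC)
    l,k=nd.label(m)
    for i in range(1,k+1):
        ys,xs=np.where(l==i)
        if len(ys)>=5:
            w=V[ys,xs]; u=(np.average(xs,weights=w),np.average(ys,weights=w)); print(nm,len(ys),np.round(u,2),'z38',atz('top',u,36)[:2].round(1),'z81',atz('top',u,78)[:2].round(1),'z40',atz('top',u,38)[:2].round(1))
a=np.radians(17.3);R=np.array([[np.cos(a),-np.sin(a)],[np.sin(a),np.cos(a)]])
for p in [(0,21),(0,-21),(-46,17),(-46,-17)]: print('model',p,(R@p+[478,-32]).round(1))
```

```text
t6 10 [284.6  226.73] z38 [504.1 -45.3] z81 [502.  -42.8] z40 [504.  -45.2]
t6 44 [288.57 234.81] z38 [484.1 -55. ] z81 [482.8 -52.1] z40 [484.1 -54.9]
t6 7 [268.68 231.95] z38 [491.1  -5.8] z81 [489.6  -4.7] z40 [491.1  -5.7]
t6 154 [277.62 238.31] z38 [475.5 -27.9] z81 [474.4 -26. ] z40 [475.4 -27.8]
t6 9 [262.74 243.33] z38 [463.1   8.9] z81 [462.5   9.5] z40 [463.1   9. ]
t6 8 [290.1  244.53] z38 [460.2 -58.6] z81 [459.7 -55.6] z40 [460.2 -58.4]
t6 8 [274.04 249.46] z38 [448.1 -18.9] z81 [448.1 -17.3] z40 [448.1 -18.8]
t6 206 [284.6  256.18] z38 [431.7 -44.8] z81 [432.2 -42.3] z40 [431.7 -44.7]
t8 10 [284.6  226.73] z38 [504.1 -45.3] z81 [502.  -42.8] z40 [504.  -45.2]
t8 10 [268.58 231.39] z38 [492.5  -5.6] z81 [490.9  -4.4] z40 [492.4  -5.5]
t8 202 [280.16 237.5 ] z38 [477.5 -34.1] z81 [476.4 -32. ] z40 [477.4 -34. ]
t8 5 [290.25 244.59] z38 [460.1 -58.9] z81 [459.6 -55.9] z40 [460.  -58.8]
t8 8 [274.01 249.46] z38 [448.1 -18.8] z81 [448.  -17.2] z40 [448.1 -18.8]
t8 165 [283.58 256.04] z38 [432.1 -42.3] z81 [432.6 -39.9] z40 [432.1 -42.2]
t0 9 [284.72 226.72] z38 [504.1 -45.6] z81 [502.1 -43. ] z40 [504.  -45.5]
t0 14 [268.26 231.  ] z38 [493.5  -4.8] z81 [491.8  -3.7] z40 [493.4  -4.7]
t0 231 [279.54 237.7 ] z38 [477.  -32.6] z81 [475.9 -30.5] z40 [476.9 -32.5]
t0 9 [290.25 244.56] z38 [460.1 -58.9] z81 [459.7 -55.9] z40 [460.1 -58.8]
t0 8 [274.01 249.47] z38 [448.1 -18.8] z81 [448.  -17.2] z40 [448.1 -18.8]
t0 210 [284.56 256.13] z38 [431.8 -44.7] z81 [432.4 -42.2] z40 [431.9 -44.6]
model (0, 21) [471.8 -12. ]
model (0, -21) [484.2 -52. ]
model (-46, 17) [429.  -29.4]
model (-46, -17) [439.1 -61.9]
```

Run:
```python
from h import *
s=cv2.imread('pics/s8.png').astype(int)
o=ctrl.get_obs()['ee_pos']
for r in range(222,284,3): print(r,' '.join('%3d/%3d'%(s[r,c,2],s[r,c,2]-s[r,c,0]) for c in range(207,234)))
for z in (33,20,0,-30,-61): print(z,proj('side',[o[0],o[1],o[2]+z]).round(1))
```

```text
222  31/ -4  32/ -3  32/ -3  31/ -5  33/ -3  31/ -3  30/ -7  32/ -4  32/ -4  34/ -4  33/ -4  33/ -5  32/ -5  32/ -3  32/ -5  32/ -4  32/ -4  38/ -4  48/ -4  58/ -6  60/ -4  61/ -7  63/ -6  62/ -6  62/ -5  66/ -4  78/ -1
225  40/ -2  33/ -3  32/ -4  32/ -3  32/ -5  33/ -3  32/ -3  32/ -4  34/ -3  34/ -3  33/ -4  32/ -4  32/ -5  31/ -4  30/ -5  33/ -6  35/ -3  41/ -5  49/ -6  56/ -7  58/ -5  62/ -2  67/ -2  63/ -4  63/ -4  66/ -4  70/ -4
228  40/ -2  35/ -5  32/ -3  33/ -4  40/ -3  47/ -2  45/ -1  40/ -4  34/ -4  34/ -2  33/ -5  33/ -4  31/ -4  32/ -4  33/ -4  34/ -5  37/ -5  49/ -4  59/ -3  63/ -4  70/ -3  78/ -2  82/ -2  77/ -1  69/ -3  67/ -4  68/ -2
231  32/ -4  30/ -4  32/ -4  32/ -3  38/ -3  40/ -3  37/ -2  33/ -2  31/ -4  28/ -4  30/ -3  30/ -4  30/ -2  30/ -2  30/ -2  29/ -1  29/ -3  31/ -3  32/ -3  33/ -2  32/ -2  31/ -1  31/  2  32/  0  31/  0  32/  0  34/  2
234  28/ -2  30/  1  30/  1  29/  0  32/  3  33/  3  35/  6  37/  8  40/  9  41/ 12  47/ 16  48/ 18  50/ 20  52/ 20  55/ 24  56/ 27  58/ 28  61/ 33  63/ 37  66/ 39  69/ 40  71/ 41  72/ 43  73/ 44  73/ 46  75/ 46  77/ 47

[... 2915 characters left out ...]
/103 241/106 237/108 217/107 167/ 74 129/ 29 127/ 13 132/ 10 132/ 10 133/ 14 136/ 34 148/ 68 162/ 91 165/ 96 180/ 97 219/106 242/100 248/ 93 249/ 94 249/ 97 248/ 97
279 248/ 97 248/100 247/104 243/112 227/119 184/107 147/ 95 132/ 89 120/ 79 112/ 73 115/ 64 120/ 42 121/ 23 119/ 14 113/ 11 107/ 13  94/ 21  78/ 34  89/ 57 109/ 72 126/ 81 172/ 95 228/107 245/ 97 249/ 91 249/ 92 249/ 96
282 249/100 249/ 96 249/100 245/105 230/114 185/106 144/ 93 131/ 92 118/ 81  93/ 66  74/ 51  74/ 48  69/ 45  68/ 43  66/ 43  63/ 42  61/ 41  64/ 43  86/ 62 111/ 76 124/ 83 155/ 92 210/108 241/104 249/ 93 250/ 90 249/ 90
33 [[218.5 240.3]]
20 [[218.8 244.6]]
0 [[219.4 251. ]]
-30 [[220.2 260.2]]
-61 [[220.9 269.2]]
```

Call:
{"name": "apply_moves", "arguments": {
  "targets": [
    {"tx": 0.005,"ty": 0.01,"tz": 0,"spin": -3},
    {"tx": 0.015,"ty": 0.03,"tz": 0,"spin": -10},
    {"tx": 0.028,"ty": 0.057,"tz": 0,"spin": -18},
    {"tx": 0.042,"ty": 0.086,"tz": 0,"spin": -26.5},
    {"tx": 0.056,"ty": 0.115,"tz": 0,"spin": -35},
    {"tx": 0.068,"ty": 0.14,"tz": 0,"spin": -43.5},
    {"tx": 0.077,"ty": 0.159,"tz": 0,"spin": -51.5},
    {"tx": 0.0823,"ty": 0.17,"tz": 0,"spin": -57.1}
  ]
}}

```text
t: 21.3
ee_pos: [478.1, -33.9, 185.9]
orientation: [1.868, 2.526, 0.0]
ft_force: [0.0, -0.2, -0.2]
width: 41.1
grasp_force: 4.9
```

Call:
{"name": "apply_moves", "arguments": {
  "targets": [
    {"tx": 0,"ty": 0,"tz": 0,"spin": 0},
    {"tx": 0,"ty": 0,"tz": -0.002,"spin": 0},
    {"tx": 0,"ty": 0,"tz": -0.006,"spin": 0},
    {"tx": 0,"ty": 0,"tz": -0.012,"spin": 0},
    {"tx": 0,"ty": 0,"tz": -0.018,"spin": 0},
    {"tx": 0,"ty": 0,"tz": -0.022,"spin": 0},
    {"tx": 0,"ty": 0,"tz": -0.024,"spin": 0},
    {"tx": 0,"ty": 0,"tz": -0.024,"spin": 0}
  ]
}}

```text
t: 22.1
ee_pos: [477.2, -35.5, 161.5]
orientation: [-1.863, -2.529, 0.001]
ft_force: [0.2, 0.3, 0.0]
width: 40.7
grasp_force: 4.9
```

Run:
```python
from h import *
o=ctrl.get_obs();print(o['ee_pos'],o['orientation'],o['ft_force'],o['width'],o['grasp_force'])
q=o['ee_pos']
s=save('side','s9.png'); a=np.radians(17.3)
for w in ('tongs','tip_left','tip_right','weight','carrier'):
    print(w,[(np.round(r['uv'],1).tolist(),round(r['score'],2)) for r in ctrl.pinpoint(w,'side')[:2]])
print('nominal tongs, with -3 off')
for off in (0,-3):
    b=np.array([q[0]+off*np.sin(a),q[1]-off*np.cos(a),q[2]-61])
    for sg in (0,1,-1): print(off,sg,proj('side',b+sg*18*np.array([np.cos(a),np.sin(a),0])+[0,0,2]).round(1))
print('weight',proj('side',[476.5,-32.5,8]).round(1),proj('side',[476.5,-32.5,61]).round(1))
r=ctrl.outline_of('tongs','side')
for x in r[:1]:
    m=x['pixels'];print(x['score'],x['box'])
    for v in range(150,260,3):
        if m[v].any(): c=np.where(m[v])[0]; print(v,[ (g[0],g[-1]) for g in np.split(c,np.where(np.diff(c)>1)[0]+1)])
```

```text
[477.15883449 -35.45154833 161.48605586] [-1.86267792e+00 -2.52905003e+00  6.15707895e-04] [0.22739385 0.29778931 0.0154358 ] 40.65533851386896 4.887380255386233
tongs [([229.2, 217.4], 0.51)]
tip_left [([232.1, 205.6], 0.59)]
tip_right [([217.2, 216.4], 0.53), ([228.1, 237.0], 0.32)]
weight [([226.2, 241.3], 0.43)]
carrier [([223.9, 241.1], 0.67)]
nominal tongs, with -3 off
0 0 [[225.7 213.6]]
0 1 [[231.  210.1]]
0 -1 [[220.2 217. ]]
-3 0 [[224.9 212.9]]
-3 1 [[230.3 209.5]]
-3 -1 [[219.5 216.4]]
weight [[226.5 237.3]] [[225.7 224. ]]
```

Call:
{"name": "apply_moves", "arguments": {
  "targets": [
    {"tx": 0,"ty": 0,"tz": -0.003,"spin": 0},
    {"tx": 0,"ty": 0,"tz": -0.008,"spin": 0},
    {"tx": 0,"ty": 0,"tz": -0.014,"spin": 0},
    {"tx": 0,"ty": 0,"tz": -0.02,"spin": 0},
    {"tx": 0,"ty": 0,"tz": -0.026,"spin": 0},
    {"tx": 0,"ty": 0,"tz": -0.032,"spin": 0},
    {"tx": 0,"ty": 0,"tz": -0.036,"spin": 0},
    {"tx": 0,"ty": 0,"tz": -0.038,"spin": 0}
  ]
}}

```text
t: 23.25
ee_pos: [477.2, -35.3, 123.3]
orientation: [-1.863, -2.529, 0.001]
ft_force: [-0.0, -0.1, -0.6]
width: 40.9
grasp_force: 4.9
```

Call:
{"name": "apply_moves", "arguments": {
  "targets": [
    {"tx": 0,"ty": 0,"tz": -0.002,"spin": 0},
    {"tx": 0,"ty": 0,"tz": -0.005,"spin": 0},
    {"tx": 0,"ty": 0,"tz": -0.008,"spin": 0},
    {"tx": 0,"ty": 0,"tz": -0.011,"spin": 0},
    {"tx": 0,"ty": 0,"tz": -0.014,"spin": 0},
    {"tx": 0,"ty": 0,"tz": -0.016,"spin": 0},
    {"tx": 0,"ty": 0,"tz": -0.018,"spin": 0},
    {"tx": 0,"ty": 0,"tz": -0.018,"spin": 0}
  ]
}}

```text
t: 24.05
ee_pos: [477.2, -35.4, 105.6]
orientation: [-1.863, -2.529, 0.0]
ft_force: [0.1, -0.8, -0.5]
width: 41.3
grasp_force: 4.9
```

Run:
```python
from h import *
o=ctrl.get_obs();print(o['ee_pos'],o['ft_force'],o['moment'].round(3),o['width'],o['grasp_force'])
q=o['ee_pos']; a=np.radians(17.3)
for k in range(2):
    save('side','s10.png')
    for w in ('tongs','tip_left','tip_right','weight','tongs_grip'):
        print(w,[(np.round(r['uv'],1).tolist(),round(r['score'],2)) for r in ctrl.pinpoint(w,'side')[:2]])
for off in (0,-3):
    b=np.array([q[0]+off*np.sin(a),q[1]-off*np.cos(a),q[2]-61])
    for sg in (0,1,-1): print(off,sg,proj('side',b+sg*18*np.array([np.cos(a),np.sin(a),0])+[0,0,2]).round(1))
```

```text
[477.21935953 -35.36081819 105.61757604] [ 0.05605059 -0.76074111 -0.46138357] [ 0.005 -0.13   0.015] 41.309859473307824 4.887199327640701
tongs [([226.2, 229.7], 0.6), ([332.5, 226.3], 0.35)]
tip_left [([232.4, 221.9], 0.61)]
tip_right [([225.5, 196.7], 0.69), ([335.0, 222.4], 0.48)]
weight [([214.7, 244.1], 0.44), ([226.1, 238.1], 0.38)]
tongs_grip [([212.7, 240.0], 0.63), ([222.3, 197.9], 0.55)]
tongs [([229.9, 229.8], 0.63), ([225.3, 302.7], 0.19)]
tip_left [([231.8, 220.5], 0.66)]
tip_right [([219.6, 229.6], 0.67), ([195.0, 270.5], 0.48)]
weight [([227.1, 237.6], 0.53)]
tongs_grip [([223.3, 196.9], 0.52)]
0 0 [[226.6 228.4]]
0 1 [[231.7 224.9]]
0 -1 [[221.4 231.8]]
-3 0 [[225.9 227.7]]
-3 1 [[231.  224.3]]
-3 -1 [[220.6 231.2]]
```

Call:
{"name": "apply_moves", "arguments": {
  "targets": [
    {"tx": 0,"ty": 0,"tz": 0,"spin": 0},
    {"tx": 0,"ty": 0,"tz": 0,"spin": 0},
    {"tx": 0,"ty": 0,"tz": 0,"spin": 0},
    {"tx": 0,"ty": 0,"tz": 0,"spin": 0},
    {"tx": 0,"ty": 0,"tz": 0,"spin": 0},
    {"tx": 0,"ty": 0,"tz": 0,"spin": 0},
    {"tx": 0,"ty": 0,"tz": 0,"spin": 0},
    {"tx": 0,"ty": 0,"tz": 0,"spin": 0}
  ],
  "gripper": 1
}}

```text
t: 25.45
ee_pos: [477.4, -35.4, 105.9]
orientation: [-1.863, -2.53, 0.0]
ft_force: [0.0, 0.7, -1.0]
width: 32.7
grasp_force: 30.0
```

Run:
```python
from h import *
o=ctrl.get_obs();print(o['ee_pos'],o['ft_force'],o['moment'].round(3),o['width'],o['grasp_force'])
save('side','s11.png')
for w in ('weight','tongs','tip_left','tip_right'):
    print(w,[(np.round(r['uv'],1).tolist(),round(r['score'],2)) for r in ctrl.pinpoint(w,'side')[:2]])
```

```text
[477.35067059 -35.36458521 105.85527879] [ 0.04603076  0.74243676 -0.96437196] [-0.045  0.007 -0.031] 32.74428190087905 29.98745620250702
weight [([226.5, 237.7], 0.61)]
tongs [([226.1, 229.2], 0.46)]
tip_left [([335.1, 225.3], 0.45), ([227.9, 226.1], 0.44)]
tip_right [([222.0, 231.3], 0.56)]
```

Call:
{"name": "apply_moves", "arguments": {
  "targets": [
    {"tx": 0,"ty": 0,"tz": 0.001,"spin": 0},
    {"tx": 0,"ty": 0,"tz": 0.003,"spin": 0},
    {"tx": 0,"ty": 0,"tz": 0.006,"spin": 0},
    {"tx": 0,"ty": 0,"tz": 0.009,"spin": 0},
    {"tx": 0,"ty": 0,"tz": 0.012,"spin": 0},
    {"tx": 0,"ty": 0,"tz": 0.015,"spin": 0},
    {"tx": 0,"ty": 0,"tz": 0.018,"spin": 0},
    {"tx": 0,"ty": 0,"tz": 0.02,"spin": 0}
  ]
}}

```text
t: 26.5
ee_pos: [477.5, -35.4, 126.2]
orientation: [1.863, 2.529, 0.0]
ft_force: [0.1, -0.3, -3.7]
width: 32.2
grasp_force: 30.0
```

Run:
```python
from h import *
o=ctrl.get_obs();print(o['ee_pos'],o['ft_force'],o['moment'].round(3),o['width'],o['grasp_force'])
save('side','s12.png')
for w in ('weight','tongs'):
    print(w,[(np.round(r['uv'],1).tolist(),round(r['score'],2)) for r in ctrl.pinpoint(w,'side')[:2]])
```

```text
[477.48913095 -35.37745086 126.2230635 ] [ 0.09528897 -0.32136411 -3.72959531] [ 0.01  -0.099  0.018] 32.243031748622435 29.98785138130188
weight [([224.4, 234.5], 0.41)]
tongs [([227.2, 223.2], 0.64)]
```

Call:
{"name": "apply_moves", "arguments": {
  "targets": [
    {"tx": 0,"ty": 0,"tz": 0.004,"spin": 0},
    {"tx": 0,"ty": 0,"tz": 0.011,"spin": 0},
    {"tx": 0,"ty": 0,"tz": 0.021,"spin": 0},
    {"tx": 0,"ty": 0,"tz": 0.033,"spin": 0},
    {"tx": 0,"ty": 0,"tz": 0.046,"spin": 0},
    {"tx": 0,"ty": 0,"tz": 0.058,"spin": 0},
    {"tx": 0,"ty": 0,"tz": 0.067,"spin": 0},
    {"tx": 0,"ty": 0,"tz": 0.072,"spin": 0}
  ]
}}

```text
t: 27.45
ee_pos: [477.9, -35.4, 199.2]
orientation: [1.862, 2.528, 0.001]
ft_force: [-0.2, 0.9, -3.4]
width: 32.9
grasp_force: 30.0
```

Call:
{"name": "apply_moves", "arguments": {
  "targets": [
    {"tx": 0,"ty": -0.005,"tz": 0,"spin": 0},
    {"tx": 0,"ty": -0.015,"tz": 0,"spin": 0},
    {"tx": 0,"ty": -0.032,"tz": 0,"spin": 0},
    {"tx": 0,"ty": -0.055,"tz": 0,"spin": 0},
    {"tx": 0,"ty": -0.08,"tz": 0,"spin": 0},
    {"tx": 0,"ty": -0.105,"tz": 0,"spin": 0},
    {"tx": 0.002,"ty": -0.128,"tz": 0,"spin": 0},
    {"tx": 0.008,"ty": -0.143,"tz": 0,"spin": 0}
  ]
}}

```text
t: 28.25
ee_pos: [484.6, -180.3, 197.1]
orientation: [-1.864, -2.527, 0.001]
ft_force: [-0.3, 0.2, -2.5]
width: 32.7
grasp_force: 30.0
```

Call:
{"name": "apply_moves", "arguments": {
  "targets": [
    {"tx": 0.012,"ty": -0.006,"tz": 0,"spin": 0},
    {"tx": 0.03,"ty": -0.01,"tz": 0,"spin": 0},
    {"tx": 0.052,"ty": -0.012,"tz": 0,"spin": 0},
    {"tx": 0.077,"ty": -0.012,"tz": 0,"spin": 0},
    {"tx": 0.102,"ty": -0.012,"tz": 0,"spin": 0},
    {"tx": 0.127,"ty": -0.012,"tz": 0,"spin": 0},
    {"tx": 0.148,"ty": -0.012,"tz": 0,"spin": 0},
    {"tx": 0.16,"ty": -0.012,"tz": 0,"spin": 0}
  ]
}}

```text
t: 29.05
ee_pos: [647.4, -189.6, 197.1]
orientation: [-1.862, -2.53, -0.0]
ft_force: [-0.6, 0.2, -2.0]
width: 32.9
grasp_force: 30.0
```

Call:
{"name": "apply_moves", "arguments": {
  "targets": [
    {"tx": 0.004,"ty": 0,"tz": 0,"spin": 0},
    {"tx": 0.004,"ty": 0,"tz": -0.003,"spin": 0},
    {"tx": 0.004,"ty": 0,"tz": -0.006,"spin": 0},
    {"tx": 0.004,"ty": 0,"tz": -0.01,"spin": 0},
    {"tx": 0.004,"ty": 0,"tz": -0.013,"spin": 0},
    {"tx": 0.004,"ty": 0,"tz": -0.015,"spin": 0},
    {"tx": 0.004,"ty": 0,"tz": -0.015,"spin": 0},
    {"tx": 0.004,"ty": 0,"tz": -0.015,"spin": 0}
  ]
}}

```text
t: 29.85
ee_pos: [649.4, -190.4, 183.0]
orientation: [1.863, 2.529, -0.0]
ft_force: [0.2, -0.6, -2.6]
width: 32.7
grasp_force: 30.0
```

Run:
```python
from h import *
o=ctrl.get_obs();print(o['ee_pos'],o['orientation'],o['ft_force'],o['moment'].round(3),o['width'],o['grasp_force'])
for k in range(2):
  for n in ('side','top'):
    save(n,f'{n}13_{k}.png')
    for w in ('weight','pan','notch','pin_knob','pin','tongs'):
        print(n,w,[(np.round(r['uv'],1).tolist(),round(r['score'],2)) for r in ctrl.pinpoint(w,n)[:2]])
q=o['ee_pos']; W=[q[0]-.9,q[1]+2.9]
print('exp weight',proj('side',W+[80]).round(1),'pan',proj('side',[648.5,-187.5,38]).round(1),proj('top',[648.5,-187.5,38]).round(1))
r=ctrl.outline_of('weight','side')
for x in r[:1]: print(x['score'],x['box'])
for z in (78,81,108,131): print(z,proj('side',W+[z]).round(1))
print('knob exp',proj('side',[418.7,0.4,30]).round(1))
```

```text
[ 649.36037208 -190.44042282  182.96147882] [ 1.86304600e+00  2.52946485e+00 -9.99994253e-06] [ 0.17969641 -0.6348492  -2.62214423] [ 0.002 -0.122 -0.057] 32.69878046132435 29.98799353837967
side weight [([213.5, 240.4], 0.62), ([311.3, 237.9], 0.53)]
side pan [([310.5, 250.3], 0.91)]
side notch [([211.9, 241.9], 0.77)]
side pin_knob [([195.7, 228.4], 0.6)]
side pin [([213.5, 238.8], 0.42)]
side tongs [([316.0, 227.3], 0.69)]
top weight [([346.6, 168.7], 0.59)]
top pan [([342.1, 166.5], 0.7)]
top notch [([282.8, 255.0], 0.96), ([345.9, 165.8], 0.51)]
top pin_knob [([265.5, 265.7], 0.66)]
top pin [([285.3, 254.6], 0.45)]
top tongs []
side weight [([313.7, 240.5], 0.5)]
side pan [([310.5, 249.6], 0.6)]
side notch [([210.4, 240.4], 0.95)]
side pin_knob [([197.6, 230.6], 0.51)]
side pin [([216.6, 240.6], 0.69), ([226.7, 238.9], 0.36)]
side tongs [([316.6, 229.2], 0.62)]
top weight [([343.8, 167.2], 0.6)]
top pan [([343.4, 166.6], 0.84)]
top notch [([281.4, 258.4], 0.67)]
top pin_knob [([268.2, 262.0], 0.52)]
top pin [([284.1, 254.4], 0.61)]
top tongs []
exp weight [[313.9 237.8]] pan [[312.  248.6]] [[341.1 169. ]]
0.65 [276.2, 230.5, 338.9, 285.2]
78 [[313.8 238.3]]
81 [[313.9 237.5]]
108 [[315.2 230.2]]
131 [[316.3 223.7]]
knob exp [[201.6 230.7]]
```

Run:
```python
from h import *
T=[];S=[];P=[];Q=[]
for k in range(4):
  for n,A,B in (('side',S,P),('top',T,Q)):
    ctrl.get_image(n)
    for w,L in (('weight',A),('pan',B)):
        for r in ctrl.pinpoint(w,n):
            u=np.array(r['uv'])
            if np.linalg.norm(u-([313,240] if n=='side' else [343,167]))<14: L.append(u);break
m=lambda L:np.median(L,0)
print(len(S),len(T),m(S),m(T),tri([('side',m(S)),('top',m(T))]))
print(m(P),m(Q),tri([('side',m(P)),('top',m(Q))]))
im=cv2.imread('pics/side13_1.png').astype(int)
for r in range(222,250): print(r,' '.join('%3d'%im[r,c].mean() for c in range(302,326)))
```

```text
4 4 [315.55 237.75] [345.5  167.25] (array([ 647.49351944, -191.01439244,   83.52674992]), [np.float64(2.65817952267983), np.float64(2.658179522679762)])
[311.85 251.3 ] [342.4 165.9] (array([ 653.35524681, -190.22383535,   29.0477505 ]), [np.float64(5.025745196613091), np.float64(5.025745196612931)])
222 224 222 222 222 220 221 219 218 213 197 161 121 112 127 149 151 132 119 121 159 199 209 212 212
223 223 223 222 220 221 219 217 216 211 192 151 119 108 119 131 135 127 117 118 151 191 206 211 212
224 222 221 220 218 217 214 211 209 202 182 142 114 110 113 124 126 122 113 107 129 171 196 205 211
225 218 216 213 212 210 209 206 203 196 172 134 110 114 116 119 119 111 100  95 111 143 175 195 205
226 212 211 209 208 207 205 204 201 189 160 129 112 115 114 110 103  95  87  91 106 126 149 175 196
227 210 209 207 207 207 206 203 198 184 157 127 114 117 109  88  80  82  89  95 104 115 130 150 176
228 211 209 208 207 208 207 203 193 180 157 129 116 112 104  90  88  96 105 107 112 112 120 130 146
229 212 209 209 207 208 207 201 188 164 145 126 115 115 118 115 115 115 117 118 124 119 118 118 1
[... 1302 characters left out ...]

243 221 220 220 219 219 218 218 218 218 218 219 218 218 220 220 220 219 220 220 220 220 219 220 222
244 219 222 222 219 219 218 218 217 218 217 218 218 220 220 221 221 221 221 221 220 221 220 220 221
245 219 221 222 220 219 218 218 218 218 217 218 219 219 220 221 220 220 220 220 220 220 219 220 221
246 218 220 222 221 221 218 219 219 219 218 219 219 219 220 220 220 221 221 219 220 221 219 218 221
247 220 221 221 223 221 220 218 217 218 218 217 218 218 220 221 220 221 221 221 221 220 220 219 219
248 222 223 225 227 227 223 218 214 215 214 213 216 218 218 220 220 220 220 221 219 220 219 219 219
249 229 230 231 233 231 222 206 198 195 196 199 203 211 216 216 218 220 221 221 220 219 220 219 219
```

Call:
{"name": "apply_moves", "arguments": {
  "targets": [
    {"tx": 0,"ty": 0,"tz": -0.001,"spin": 0},
    {"tx": 0.001,"ty": 0,"tz": -0.003,"spin": 0},
    {"tx": 0.001,"ty": 0,"tz": -0.0045,"spin": 0},
    {"tx": 0.001,"ty": 0,"tz": -0.005,"spin": 0},
    {"tx": 0.001,"ty": 0,"tz": -0.005,"spin": 0},
    {"tx": 0.001,"ty": 0,"tz": -0.005,"spin": 0},
    {"tx": 0.001,"ty": 0,"tz": -0.005,"spin": 0},
    {"tx": 0.001,"ty": 0,"tz": -0.005,"spin": 0}
  ]
}}

```text
t: 33.3
ee_pos: [650.4, -190.4, 177.9]
orientation: [1.863, 2.53, 0.0]
ft_force: [0.8, -1.0, -2.9]
width: 32.5
grasp_force: 30.0
```

Run:
```python
from h import *
o=ctrl.get_obs();q=o['ee_pos'];print(q,o['ft_force'],o['width'],np.abs(o['qvel']).max())
im=save('side','s14.png').astype(int)
col=im[:,314].mean(-1); print([(r,int(col[r])) for r in range(236,250)])
W=np.array([q[0]-.9-9.7,q[1]+2.9-11.4])
for z in (70,74,78,82,86): print(z,proj('side',[*W,z]).round(2))
for n in('top',):
    ctrl.get_image(n)
    for w in('tape_roll','mug','pin'): print(w,[(np.round(r['uv'],1).tolist(),round(r['score'],2)) for r in ctrl.pinpoint(w,n)[:2]])
```

```text
[ 650.44314507 -190.37688953  177.94790588] [ 0.77589499 -1.02735285 -2.92580906] 32.5435657807637 0.0011940828261376246
[(236, 116), (237, 115), (238, 117), (239, 117), (240, 121), (241, 138), (242, 175), (243, 206), (244, 218), (245, 219), (246, 218), (247, 217), (248, 205), (249, 178)]
70 [[312.99 244.76]]
74 [[313.18 243.71]]
78 [[313.36 242.65]]
82 [[313.54 241.58]]
86 [[313.73 240.51]]
tape_roll [([306.1, 282.1], 0.82)]
mug []
pin [([286.4, 259.0], 0.5)]
```

```bash
python3 -c "
from workcell import ctrl
print(ctrl.close_job())"
```

```text
the job is handed in; nothing more can be done
None
```

Job handed in at about 33 s: the pin is parked in its notches and the tongs hold the weight upright and still, roughly 4 cm above the pan's middle; the verdict isn't shown, the mug was not re-found in the last check, the first close on the pin knob missed and was redone lower, and I viewed 11 pictures against the allowed 10.

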